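Load the parts shaker and click its lever to the long mark

ROBOT

A 7-joint arm with a two-finger parallel gripper is mounted at the origin on the work surface. World frame = base frame: x ahead of the robot, y to its left, z up, the work surface at z = 0. Lengths are in m, angles in rad, forces in N, time in s.
With the tool pointing down it reaches from about 0.425 to 0.925 m from the base axis. Payload 6.8 kg.
Tool frame: the origin (TCP) lies on the centre line of the jaws, within the pads' length; the fingertips stand 17 mm ahead of it and the grasp point (between the pads) lies 2 mm behind it (nose_length is the distance from the TCP to the fingertips, in m); z points along the fingers, x is the direction in which the jaws open and shut, and the axes are right-handed (so a half turn about z gives the same grasp; the last joint's range is limited). The gripper opens to 85 mm and grips with 20 to 120 N. Pads are 22 mm wide; open, the fingers measure 114 mm over their backs; the gripper's body (76 mm by 85 mm) begins 54 mm behind the grasp point. The pads swing forward as they close: fully open they stand 13 mm farther back than shut.
Start: joints at [-1.417, 0.477, 0.022, 1.555, -0.011, 1.109, -0.083], TCP at [0.175, 0.652, 0.248] pointing down, gripper open.
Joint ranges: [-2.96, 2.96], [-0.34, 2.1], [-1.41, 1.46], [0.24, 2.44], [-1.37, 4.51], [0.17, 1.92], [-2.96, 2.96]. Speed limits (rad/s): [2.39, 2.39, 3.14, 3.14, 3.14, 3.14, 3.14].

INTERFACE

Orientations are given as a unit quaternion [w, x, y, z].
In Python, from station import * gives the robot as it stands.
- The arm moves only by the tool send_rows, never from a script. Its argument "commands" is a list of rows, each an object with "translation": the shift along the tool's x, y, z in m, a list of three; "rot": the turn, a rotation vector about the tool's x, y, z in degrees, a list of three; "grip": the finger opening in m, from 0 to 0.0854. In form: [{"translation": [tx, ty, tz], "rot": [rx, ry, rz], "grip": grip}, ...]. A call has exactly 5 rows; each row shifts and turns the commanded pose from where the row before left it, along the tool's axes as they then stand; what a row does not reach is not made up. A row lasts 1/12 s, in which the tool goes at most 41.7 mm and 7.16 degrees, less where a joint would pass 70% of its speed; a pose out of reach is approached as far as the arm can. A call with a gripper value outside its range is refused whole. The fingers move at their own pace and stop on an object; "force" is the grip in N (left out, the last holds). Time passes only in rows, so rows that do not move let the fingers close, or fill a call up. It gives the time, the measured TCP pose, the force and the opening at its end, in the units of the state.
- get_obs(): the state, without advancing time (a new reading comes with each control period).
- read_camera(name): name is "scene" or "top" or "wrist"; returns a dict with "pixels" (400x640x3 uint8, red, green, blue), "depth" (400x640 float32, m along the optical axis (not along the pixel's ray), 0 where there is no reading), "mtx" (3x3 intrinsics, pixels), "extrinsics" (4x4, takes a point from camera to world coordinates). Camera axes: x right, y up, looking along -z (the intrinsics and any distortion apply to the point x, -y, -z); pixel columns grow to the right and rows downward; lengths in m; the calibration is good to about 2 mm. A picture is of the moment at which its call begins.
- hand_in(): hands the job in, once; it reports no verdict.
The state is a dict: "t": time; "q": joint angles; "joint_vel": joint speeds; "joint_torque": joint torques, N m; "eef_pos": TCP position; "tool_rot": TCP orientation; "contact_force": force on the tool from outside, world axes, zero at the start; "torque": the same for the moment, N m; "gripper_width": opening from 0.0 (shut) to 1.0 (fully open).
Only numpy, scipy, OpenCV 4.12 (cv2) and the standard library are available. Lean on these libraries where they do the work, as an engineer would, in place of code of your own. Each camera call takes 0.05 s, during which the arm holds its last target.

TASK

Nest the loose tall steel cup in the same-shaped cup fixed on the parts shaker, upright and fully home, and let go of it. Then step the shaker's index lever up to the sixth of its seven notches, the one with the long mark, never going past it and stopping for about half a second in each of the last three notches (fourth, fifth, sixth). Leave the dish, the spool and the screwdriver where they are.

Things in the scene. Friction and masses are not known exactly. Their poses are not given: they have to be found in the camera images.
- cup_center (a point): The loose tall steel cup to be nested: tapered, open at the top, 80 mm tall, outer diameter 44 mm at the foot and 60 mm at the rim, wall 2.5 mm, about 120 g. This point is on its axis half-way up (40 mm above its foot); its z axis points up out of the mouth.
- holder_seat (a point): Centre of the inner floor of the holder, a steel cup of the same taper fixed upright on the shaker's low platform (25 mm high). Rim 35 mm above this point; inner diameter 48 mm at the floor, 59 mm at the rim, outer 64 mm at the rim. A nested cup's centre is 40 mm above this point. Axes: those of the fixed shaker, z up, x to its back, y from control box to holder.
- lever_pivot (a point): The lever's upright hinge axis, at the flat top (75 mm above the table) of the shaker's grey control box. 165 mm from holder_seat along the shaker's -y and 45 mm along +x; same axes. The box reaches 125 mm to -x, 35 mm to +x and 75 mm to either side of it. Black ticks on the aluminium top mark the notches: the sixth is 24 x 6 mm, the others 10 x 2.5 mm.
- lever_tab (a point): Centre of the lever's thumb tab: an upright black post, 16 mm across, 80 mm from the hinge, 4 to 40 mm above the box's top (this point 22 mm). The flat arm to it is 12 mm wide, its top 9 mm above the box. Push the tab sideways with a finger above the arm. About 5 N brings it out of a notch; past half-way to the next it snaps in by itself.
- lever (a joint): Lever angle in rad, anticlockwise from above: 0 in the first of seven notches, 0.2094 (12 degrees, 17 mm at the tab) per notch, 1.047 in the sixth. Starts in one of the first three. From the hinge the tab lies along the shaker's (-cos a, -sin a), a = value - 0.628: in the fourth notch straight to -x; growing values carry it to -y, away from the holder.
- dish: Bystander: shallow round steel dish, 76 mm across, 28 mm tall; origin at the centre of its underside.
- spool: Bystander: metal wire spool standing on its flange, 60 mm across, 42 mm tall; origin at the centre of its underside.
- driver: Bystander: black-handled screwdriver lying on the table, about 200 mm long; origin near its middle, at the table.
- cup: The same loose cup as cup_center; origin at the centre of its foot. Nested, it stands on the holder's floor with about 2 mm of play all round and its top 45 mm proud of the holder's rim.
Not all that is in view belongs to the job. What is shaped like the cup but blue is not meant.

How it is judged:
By the outcome, as a careful person would: the job done as asked, in the order asked, and still so for the second after the job is handed in, with the robot touching nothing.
It also fails if it takes over 67 s, if anything falls off the work surface, if the arm or the gripper's body presses on something with over 40 N, if the wrist force passes 120 N, or if a joint passes its speed limit or range.

## Working session

There is one attempt and no reset: what is moved stays moved. The work goes in short steps, Python scripts to look and compute and a tool call to move; the robot and the scene stay as the last step left them, time stands still between calls to the robot, and variables do not carry over. Pictures are saved under pics/ and viewed, and the job is handed in when it is done.

Besides the shell and the picture viewer there is one more tool, called after "Request:" by a JSON object that holds its "fn" and its "kwargs", one argument or row to a line. send_rows: Moves the arm, as the interface text tells. Its arguments: {"type":"object","properties":{"commands":{"type":"array","items":{"type":"object","properties":{"translation":{"type":"array","items":{"type":"number"}},"rot":{"type":"array","items":{"type":"number"}},"grip":{"type":"number"}}}},"force":{"type":"number"}},"required":["commands"]}

```bash
mkdir -p pics; ls; python3 - <<'E'
from station import *
import cv2,numpy as np
print(get_obs())
for n in ["scene","top","wrist"]:
    c=read_camera(n); cv2.imwrite(f"pics/{n}0.png",c["pixels"][:,:,::-1]); np.savez(f"pics/{n}0.npz",**c)
    print(n,c["mtx"].round(1).tolist(),c["extrinsics"].round(3).tolist(),c.keys())
E
```

```text
pics
{'t': 0.0, 'q': array([-1.41711459,  0.47778966,  0.02233348,  1.55645343, -0.01149289,
        1.1092916 , -0.08310533]), 'joint_vel': array([-0.00029382,  0.00059088, -0.00083169, -0.00108532, -0.00066288,
       -0.00060405,  0.00227073]), 'joint_torque': array([ 8.13837451e-04, -5.96456552e+01,  1.60863899e+00, -2.81192833e+01,
        1.25674755e-02,  9.46954242e-03, -6.10710330e-06]), 'eef_pos': array([0.17455673, 0.65145939, 0.24733173]), 'tool_rot': array([ 6.05297582e-04,  7.93340038e-01,  6.08778088e-01, -6.75409959e-04]), 'contact_force': array([ 0.91323021, -0.27668551,  0.1086455 ]), 'torque': array([-0.04129784, -0.02724212, -0.00299189]), 'gripper_width': 0.9970416143702395}
scene [[456.3, 0.0, 318.4], [0.0, 456.3, 191.7], [0.0, 0.0, 1.0]] [[0.121, -0.788, 0.603, 1.182], [0.993, 0.091, -0.079, 0.039], [0.007, 0.608, 0.794, 0.922], [0.0, 0.0, 0.0, 1.0]] dict_keys(['pixels', 'depth', 'mtx', 'extrinsics'])
top [[458.5, 0.0, 320.0], [0.0, 458.5, 199.6], [0.0, 0.0, 1.0]] [[-0.009, 0.981, -0.195, 0.395], [-0.999, -0.016, -0.036, 0.106], [-0.038, 0.194, 0.98, 1.047], [0.0, 0.0, 0.0, 1.0]] dict_keys(['pixels', 'depth', 'mtx', 'extrinsics'])
wrist [[288.6, 0.0, 322.4], [0.0, 288.6, 196.7], [0.0, 0.0, 1.0]] [[0.259, -0.914, -0.311, 0.095], [0.966, 0.245, 0.086, 0.672], [-0.003, -0.323, 0.946, 0.374], [0.0, 0.0, 0.0, 1.0]] dict_keys(['pixels', 'depth', 'mtx', 'extrinsics'])
```

View pics/scene0.png

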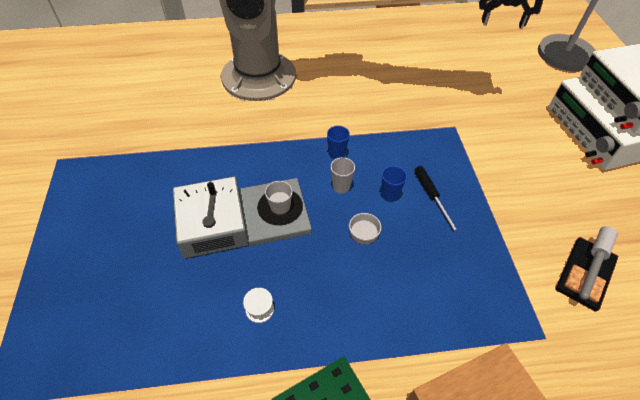

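View pics/top0.png

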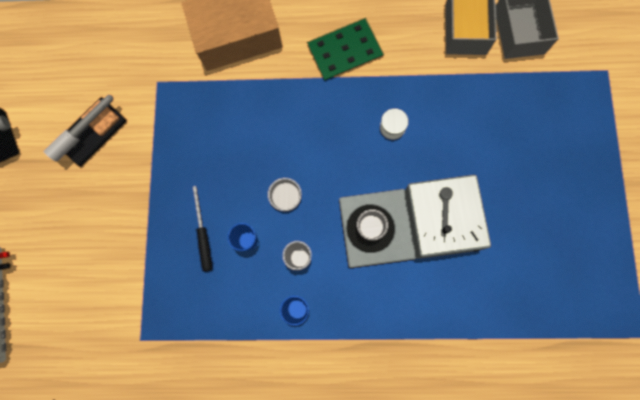

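View pics/wrist0.png

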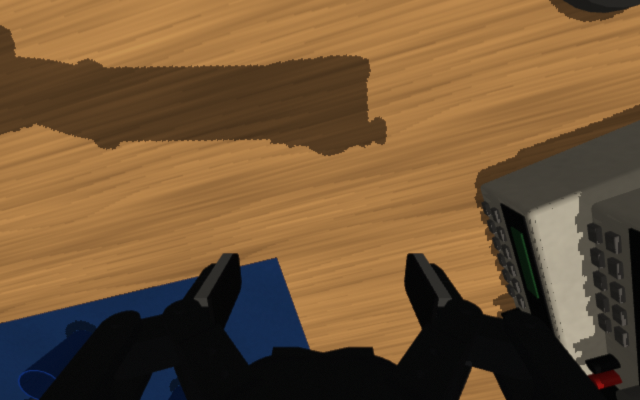

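Candidates for the cup, in scene pixels: the steel cup (343,175), the blue cups (338,140) and (393,182), the holder cup on the shaker (279,197), and the dish (365,229). By its description the loose cup is the grey one at (343,175), which is (297,256) in the top view. Next I'll check it in close crops.

```bash
python3 - <<'E'
import cv2,numpy as np
s=cv2.imread("pics/scene0.png"); t=cv2.imread("pics/top0.png")
a=cv2.resize(s[120:260,165:425],None,fx=3,fy=3,interpolation=cv2.INTER_CUBIC)
b=cv2.resize(t[165:335,270:500],None,fx=3.4,fy=3.4,interpolation=cv2.INTER_CUBIC)
cv2.imwrite("pics/sc.png",a);cv2.imwrite("pics/tc.png",b)
E
```

```text
(no output)
```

View pics/sc.png

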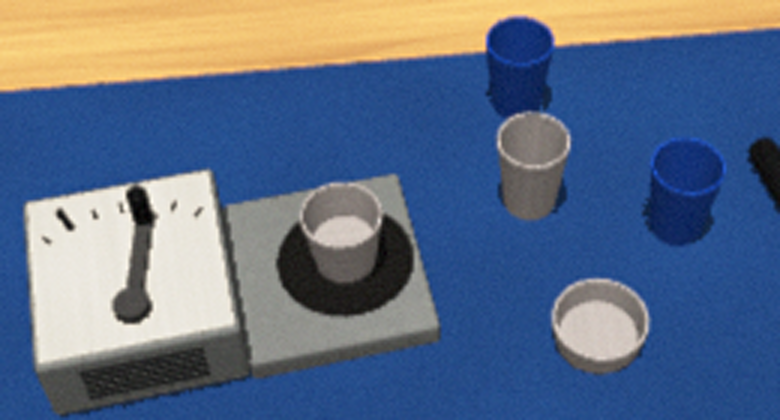

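View pics/tc.png

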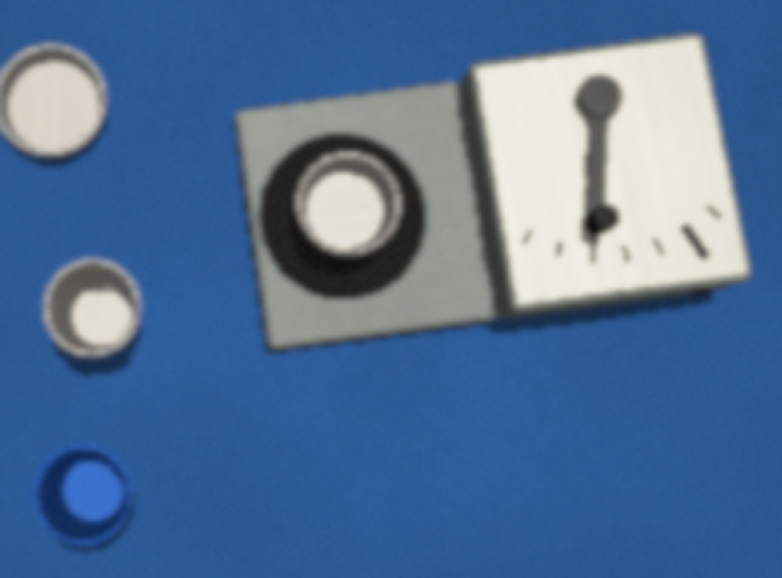

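The crops show the steel cup standing upright with its mouth up, holder at right, and the lever in the third notch (two ticks on its low side, and the long tick three further on). Next: locating everything from depth.

```bash
cat > h.py <<'E'
import numpy as np,cv2
from scipy.optimize import least_squares
def cloud(c):
    d=c["depth"];K=c["mtx"];v,u=np.mgrid[0:400,0:640]
    X=(u-K[0,2])/K[0,0]*d;Y=(v-K[1,2])/K[1,1]*d
    P=np.stack([X,-Y,-d,np.ones_like(d)],-1)@c["extrinsics"].T
    P=P[...,:3].copy();P[d<=0]=np.nan;return P
def proj(c,p):
    q=np.linalg.inv(c["extrinsics"])@np.append(p,1);K=c["mtx"]
    return K[0,0]*q[0]/-q[2]+K[0,2],K[1,1]*-q[1]/-q[2]+K[1,2]
def pix2z(c,u,v,z):
    K=c["mtx"];E=c["extrinsics"];r=E[:3,:3]@np.array([(u-K[0,2])/K[0,0],-(v-K[1,2])/K[1,1],-1]);o=E[:3,3]
    return o+r*(z-o[2])/r[2]
def circ(p,r=None):
    f=lambda x:np.hypot(p[:,0]-x[0],p[:,1]-x[1])-x[2]
    s=least_squares(f,[*p[:,:2].mean(0),.03],loss='soft_l1',f_scale=.002);return s.x
E
python3 - <<'E'
from h import *
boxes={"top":{"cup":(280,238,314,276),"holder":(350,205,395,245),"dish":(265,176,305,215),"spool":(376,105,412,142),"blue":(280,294,312,328),"blue2":(226,222,262,258)},
"scene":{"cup":(327,155,358,195),"holder":(262,178,296,217),"dish":(345,210,385,245),"spool":(240,285,278,325),"blue":(325,123,352,158),"blue2":(379,164,408,203)}}
for n in boxes:
    c=dict(np.load(f"pics/{n}0.npz"));P=cloud(c)
    print(n,"table z",np.nanmedian(P[290:310,200:230,2]))
    for k,(a,b,e,d) in boxes[n].items():
        q=P[b:d,a:e].reshape(-1,3);q=q[np.isfinite(q[:,0])];zt=np.percentile(q[:,2],98)
        r=q[q[:,2]>zt-.006];x=circ(r);print(k,"ztop %.3f"%zt,x.round(4),len(r))
E
```

```text
top table z 0.0013824499794137246
cup ztop 0.082 [0.4691 0.1929 0.0282] 124
holder ztop 0.086 [0.5309 0.0334 0.03  ] 138
dish ztop 0.030 [0.612  0.2261 0.0359] 156
spool ztop 0.046 [ 0.776  -0.0281  0.021 ] 472
blue ztop 0.082 [0.3566 0.1984 0.0282] 121
blue2 ztop 0.081 [0.5099 0.3114 0.0282] 127
scene table z 0.0018551204325171211
cup ztop 0.081 [0.4715 0.1904 0.0283] 126
holder ztop 0.087 [0.5338 0.0308 0.0302] 140
dish ztop 0.030 [0.6152 0.2235 0.036 ] 158
spool ztop 0.046 [ 0.7789 -0.0313  0.0209] 617
blue ztop 0.082 [0.3592 0.1958 0.0284] 105
blue2 ztop 0.081 [0.5125 0.3087 0.0284] 122
```

```bash
python3 - <<'E'
from h import *
for n,piv,box,H in [("top",(445.9,193.5),(410,178,490,258),(358,216,386,236)),("scene",(208.5,221),(175,180,245,240),(270,190,290,202))]:
    c=dict(np.load(f"pics/{n}0.npz"));P=cloud(c)
    q=P[box[1]:box[3],box[0]:box[2]].reshape(-1,3);q=q[np.isfinite(q[:,0])]
    t=q[np.abs(q[:,2]-.0765)<.0035]; print(n,"boxtop z",np.median(t[:,2]))
    R=cv2.minAreaRect((t[:,:2]*1000).astype(np.float32));print("rect",R)
    f=P[H[1]:H[3],H[0]:H[2],2];print("holder floor z hist",np.histogram(f[np.isfinite(f)],bins=np.arange(.02,.1,.005)))
    p=pix2z(c,*piv,.0865);print("pivot",p)
    h=np.array([.5309,.0334]) if n=="top" else np.array([.5338,.0308])
    d=p[:2]-h; yaw=np.arctan2(d[1],d[0])-np.arctan2(-.165,.045);print("yaw deg",np.degrees(yaw),np.hypot(*d),np.hypot(.165,.045))
    l=q[q[:,2]>.098];print("tab",l.mean(0) if len(l) else None,len(l),[l.min(0),l.max(0)])
o=[ (343,175)]
c=dict(np.load("pics/top0.npz"));P=cloud(c);m=(P[...,2]>.008)&(P[...,2]<.04)
q=P[180:275,185:218].reshape(-1,3);q=q[q[:,2]>.006];print("driver",q.min(0),q.max(0))
E
```

```text
top boxtop z 0.07630922757529623
rect ((550.6182250976562, -130.15122985839844), (158.7642059326172, 149.31521606445312), 6.962663650512695)
holder floor z hist (array([  1,  18,   5,   0,   0, 138, 248,  25,  23,  10,  17,  16,  30,
        26,   0]), array([0.02 , 0.025, 0.03 , 0.035, 0.04 , 0.045, 0.05 , 0.055, 0.06 ,
       0.065, 0.07 , 0.075, 0.08 , 0.085, 0.09 , 0.095]))
pivot [ 0.59425047 -0.12574867  0.0865    ]
yaw deg 6.450327469583443 0.17129384358999425 0.1710263137648707
tab [ 0.51556384 -0.11656801  0.11330405] 63 [array([ 0.50852446, -0.12521593,  0.098194  ]), array([ 0.52353854, -0.11005606,  0.12005902])]
scene boxtop z 0.07643737457567584
rect ((554.4825439453125, -132.21189880371094), (160.3263702392578, 148.8537139892578), 6.085569381713867)
holder floor z hist (array([  0,   0,   0,   0,   0,  43, 113,  27,  11,   6,   4,   3,  13,
        18,   0]), array([0.02 , 0.025, 0.03 , 0.035, 0.04 , 0.045, 0.05 , 0.055, 0.06 ,
       0.065, 0.07 , 0.075, 0.08 , 0.085, 0.09 , 0.095]))
pivot [ 0.59922869 -0.12712796  0.0865    ]
yaw deg 7.248840105056737 0.17094488346433412 0.1710263137648707
tab [ 0.52104821 -0.12014272  0.11068459] 61 [array([ 0.5121553 , -0.12814409,  0.09803025]), array([ 0.52697018, -0.11278841,  0.11838995])]
driver [0.4402337  0.38507679 0.00600659] [0.63760858 0.45525999 0.03027755]
```

Measurements (mean of the two cameras):

| Item | Value |
|---|---|
| Cup axis | (0.470, 0.192) |
| Holder axis | (0.532, 0.032), seat z about 0.050 |
| Shaker yaw | about 6.8° |
| Pivot | (0.5965, -0.1264) |
| Tab | (0.518, -0.118), third notch |

Move to above the cup.

Request:
{"fn": "send_rows", "kwargs": {
  "commands": [
    {"translation": [-0.0245,0.027,0],"rot": [0,0,0],"grip": 0.0854},
    {"translation": [-0.0245,0.027,0],"rot": [0,0,0],"grip": 0.0854},
    {"translation": [-0.0245,0.027,0],"rot": [0,0,0],"grip": 0.0854},
    {"translation": [-0.0245,0.027,0],"rot": [0,0,0],"grip": 0.0854},
    {"translation": [-0.0245,0.027,0],"rot": [0,0,0],"grip": 0.0854}
  ],
  "force": 40
}}

```text
t: 0.57
eef_pos: [0.274, 0.497, 0.248]
tool_rot: [0.0, 0.793, 0.609, -0.0]
contact_force: [0.8, -0.1, 0.3]
gripper_width: 0.999
```

Request:
{"fn": "send_rows", "kwargs": {
  "commands": [
    {"translation": [-0.0245,0.027,0],"rot": [0,0,0],"grip": 0.0854},
    {"translation": [-0.0245,0.027,0],"rot": [0,0,0],"grip": 0.0854},
    {"translation": [-0.0245,0.027,0],"rot": [0,0,0],"grip": 0.0854},
    {"translation": [-0.0245,0.027,0],"rot": [0,0,0],"grip": 0.0854},
    {"translation": [-0.0245,0.027,0],"rot": [0,0,0],"grip": 0.0854}
  ]
}}

```text
t: 0.98
eef_pos: [0.3727, 0.3437, 0.2483]
tool_rot: [-0.0, 0.793, 0.609, -0.0]
contact_force: [1.4, 1.3, 0.7]
gripper_width: 1.002
```

Request:
{"fn": "send_rows", "kwargs": {
  "commands": [
    {"translation": [-0.0245,0.027,0],"rot": [0,0,0],"grip": 0.0854},
    {"translation": [-0.0245,0.027,0],"rot": [0,0,0],"grip": 0.0854},
    {"translation": [-0.0245,0.027,0],"rot": [0,0,0],"grip": 0.0854},
    {"translation": [-0.0245,0.027,0],"rot": [0,0,0],"grip": 0.0854},
    {"translation": [0,0,0],"rot": [0,0,0],"grip": 0.0854}
  ]
}}

```text
t: 1.4
eef_pos: [0.4547, 0.2154, 0.2485]
tool_rot: [0.002, 0.797, 0.605, -0.0]
contact_force: [0.4, -0.3, 0.5]
gripper_width: 0.997
```

```bash
cat >> h.py <<'E'
def delta(obs,target):
    from scipy.spatial.transform import Rotation as R
    w,x,y,z=obs["tool_rot"];return R.from_quat([x,y,z,w]).inv().apply(np.array(target)-obs["eef_pos"])
E
python3 - <<'E'
from station import *
from h import *
o=get_obs();print(o["eef_pos"],o["tool_rot"],o["q"].round(2),delta(o,[.4703,.1917,.12]))
c=read_camera("wrist");np.savez("pics/w1.npz",**c);cv2.imwrite("pics/w1.png",c["pixels"][:,:,::-1])
P=cloud(c);m=(P[...,2]>.074)&(P[...,2]<.09)
cv2.imwrite("pics/w1m.png",(m*255).astype(np.uint8))
n,l,s,ce=cv2.connectedComponentsWithStats(m.astype(np.uint8))
for i in range(1,n):
    if s[i,4]>60:
        q=P[l==i];print(s[i],ce[i].round(0),circ(q).round(4),np.median(q[:,2]))
E
```

```text
[0.45465335 0.2154185  0.24846767] [ 1.59039446e-03  7.96521549e-01  6.04608039e-01 -1.10942509e-04] [-0.79  0.19  0.25  1.97 -0.05  0.98  0.79] [-0.01836774  0.02113984  0.12855761]
[247  57  62  66 723] [274.  88.] [0.3569 0.1969 0.028 ] 0.08003831271651152
[279 172  55  53 556] [305. 201.] [0.469  0.1913 0.0281] 0.08003838339004199
[393 179  56  52 625] [423. 206.] [0.5098 0.3093 0.0281] 0.07970123034675392
[   0  250  145  116 7428] [ 69. 302.] [ 0.5278 -0.1405  0.0515] 0.07652806482323427
[164 255  48  45 551] [180. 275.] [0.5311 0.0321 0.0298] 0.08194111404154825
```

View pics/w1.png

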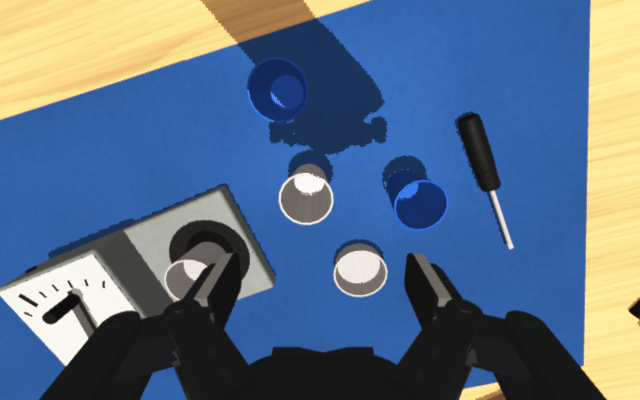

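The wrist view confirms the grey cup at (305,200), with the blue cups at (274,90) and (418,205). It puts the cup at (0.469, 0.191), close to the earlier result. Centre over it and descend.

Request:
{"fn": "send_rows", "kwargs": {
  "commands": [
    {"translation": [-0.0183,0.0207,0.01],"rot": [0,0,0],"grip": 0.0854},
    {"translation": [0,0,0.035],"rot": [0,0,0],"grip": 0.0854},
    {"translation": [0,0,0.03],"rot": [0,0,0],"grip": 0.0854},
    {"translation": [0,0,0.015],"rot": [0,0,0],"grip": 0.0854},
    {"translation": [0,0,0],"rot": [0,0,0],"grip": 0.0854}
  ]
}}

```text
t: 1.87
eef_pos: [0.4635, 0.1996, 0.1549]
tool_rot: [-0.001, 0.793, 0.609, -0.003]
contact_force: [-0.9, -0.6, -0.5]
gripper_width: 1.001
```

```bash
python3 - <<'E'
from station import *
from h import *
o=get_obs();print(o["eef_pos"],o["tool_rot"],delta(o,[.4698,.1916,.055]))
E
```

```text
[0.46348565 0.19959935 0.15490006] [-5.23998160e-04  7.92955763e-01  6.09269268e-01 -3.44120120e-03] [-0.00562165  0.00866361  0.09988605]
```

Request:
{"fn": "send_rows", "kwargs": {
  "commands": [
    {"translation": [-0.0056,0.0083,0.0],"rot": [0,0,0],"grip": 0.0854},
    {"translation": [0,0,0],"rot": [0,0,0],"grip": 0.0854},
    {"translation": [0,0,0],"rot": [0,0,0],"grip": 0.0854},
    {"translation": [0,0,0],"rot": [0,0,0],"grip": 0.0854},
    {"translation": [0,0,0],"rot": [0,0,0],"grip": 0.0854}
  ]
}}

```text
t: 2.28
eef_pos: [0.4733, 0.1927, 0.1592]
tool_rot: [-0.0, 0.793, 0.609, 0.001]
contact_force: [-1.1, 0.3, 0.3]
gripper_width: 0.998
```

```bash
python3 - <<'E'
from station import *
from h import *
o=get_obs();print(o["eef_pos"],o["tool_rot"],delta(o,[.4698,.1916,.055]))
c=read_camera("wrist");cv2.imwrite("pics/w2.png",c["pixels"][:,:,::-1])
E
```

```text
[0.47330927 0.19266462 0.15923603] [-2.69120071e-05  7.93360149e-01  6.08751893e-01  8.97503209e-04] [-0.00208853 -0.00322355  0.10422977]
```

View pics/w2.png

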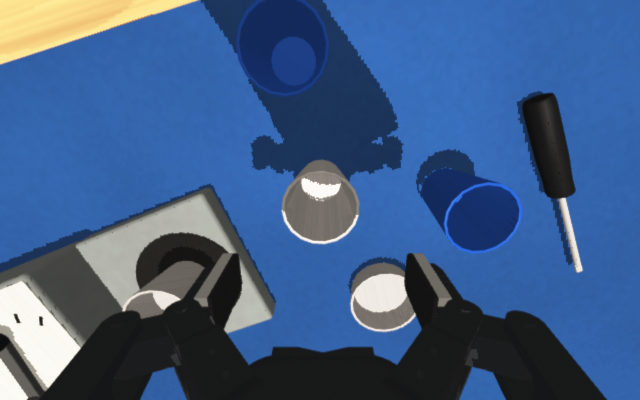

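The cup, its rim at (320,207), is nearly centred between the fingers. Apply the small correction and descend gradually.

Request:
{"fn": "send_rows", "kwargs": {
  "commands": [
    {"translation": [-0.0021,-0.0032,0.01],"rot": [0,0,0],"grip": 0.0854},
    {"translation": [0,0,0.015],"rot": [0,0,0],"grip": 0.0854},
    {"translation": [0,0,0.015],"rot": [0,0,0],"grip": 0.0854},
    {"translation": [0,0,0.01],"rot": [0,0,0],"grip": 0.0854},
    {"translation": [0,0,0],"rot": [0,0,0],"grip": 0.0854}
  ]
}}

```text
t: 2.75
eef_pos: [0.468, 0.1907, 0.1068]
tool_rot: [-0.0, 0.793, 0.609, -0.002]
contact_force: [-0.1, 0.6, -0.2]
gripper_width: 1.002
```

Request:
{"fn": "send_rows", "kwargs": {
  "commands": [
    {"translation": [0,0,0],"rot": [0,0,0],"grip": 0.0854},
    {"translation": [0,0,0],"rot": [0,0,0],"grip": 0.0854},
    {"translation": [0,0,0],"rot": [0,0,0],"grip": 0.0854},
    {"translation": [0,0,0],"rot": [0,0,0],"grip": 0.0854},
    {"translation": [0,0,0],"rot": [0,0,0],"grip": 0.0854}
  ]
}}

```text
t: 3.17
eef_pos: [0.4696, 0.1912, 0.1088]
tool_rot: [0.0, 0.793, 0.609, 0.001]
contact_force: [-0.4, -0.4, -0.6]
gripper_width: 0.999
```

```bash
python3 - <<'E'
from station import *
from h import *
o=get_obs();print(o["eef_pos"],o["tool_rot"],delta(o,[.4698,.1916,.055]))
E
```

```text
[0.46955629 0.19121553 0.10884961] [3.15763911e-05 7.93369793e-01 6.08739765e-01 5.19299504e-04] [3.92154086e-04 9.91259612e-05 5.38500136e-02]
```

Request:
{"fn": "send_rows", "kwargs": {
  "commands": [
    {"translation": [0,0,0.012],"rot": [0,0,0],"grip": 0.0854},
    {"translation": [0,0,0.012],"rot": [0,0,0],"grip": 0.0854},
    {"translation": [0,0,0.012],"rot": [0,0,0],"grip": 0.0854},
    {"translation": [0,0,0.012],"rot": [0,0,0],"grip": 0.0854},
    {"translation": [0,0,0.006],"rot": [0,0,0],"grip": 0.0854}
  ]
}}

```text
t: 3.58
eef_pos: [0.4688, 0.1909, 0.0534]
tool_rot: [-0.0, 0.793, 0.609, -0.001]
contact_force: [-0.3, -0.2, 0.1]
gripper_width: 1.0
```

Request:
{"fn": "send_rows", "kwargs": {
  "commands": [
    {"translation": [0,0,0],"rot": [0,0,0],"grip": 0.0854},
    {"translation": [0,0,0],"rot": [0,0,0],"grip": 0.0854},
    {"translation": [0,0,0],"rot": [0,0,0],"grip": 0.0854},
    {"translation": [0,0,0],"rot": [0,0,0],"grip": 0.07},
    {"translation": [0,0,0],"rot": [0,0,0],"grip": 0.065}
  ]
}}

```text
t: 4.0
eef_pos: [0.4696, 0.1913, 0.0549]
tool_rot: [0.0, 0.793, 0.609, 0.001]
contact_force: [0.0, 0.2, -0.0]
gripper_width: 0.768
```

Request:
{"fn": "send_rows", "kwargs": {
  "commands": [
    {"translation": [0,0,0],"rot": [0,0,0],"grip": 0.06},
    {"translation": [0,0,0],"rot": [0,0,0],"grip": 0.055},
    {"translation": [0,0,0],"rot": [0,0,0],"grip": 0.045},
    {"translation": [0,0,0],"rot": [0,0,0],"grip": 0.04},
    {"translation": [0,0,0],"rot": [0,0,0],"grip": 0.04}
  ],
  "force": 30
}}

```text
t: 4.42
eef_pos: [0.4699, 0.1913, 0.0552]
tool_rot: [0.0, 0.793, 0.609, 0.001]
contact_force: [-1.7, -0.4, 7.9]
gripper_width: 0.693
```

Request:
{"fn": "send_rows", "kwargs": {
  "commands": [
    {"translation": [0,0,0],"rot": [0,0,0],"grip": 0.04},
    {"translation": [0,0,0],"rot": [0,0,0],"grip": 0.04},
    {"translation": [0,0,0],"rot": [0,0,0],"grip": 0.04},
    {"translation": [0,0,0],"rot": [0,0,0],"grip": 0.04},
    {"translation": [0,0,0],"rot": [0,0,0],"grip": 0.04}
  ]
}}

```text
t: 4.83
eef_pos: [0.4699, 0.1913, 0.0552]
tool_rot: [0.0, 0.793, 0.609, 0.001]
contact_force: [-0.2, -0.6, 7.8]
gripper_width: 0.692
```

```bash
python3 - <<'E'
from station import *
from h import *
o=get_obs();print(o["eef_pos"],o["tool_rot"],delta(o,[.4698,.1916,.055]))
c=read_camera("wrist");cv2.imwrite("pics/w3.png",c["pixels"][:,:,::-1])
E
```

```text
[0.46987931 0.19131941 0.05523204] [4.46233075e-05 7.93411414e-01 6.08685273e-01 7.50534398e-04] [ 0.00025021 -0.00014951  0.00023217]
```

View pics/w3.png

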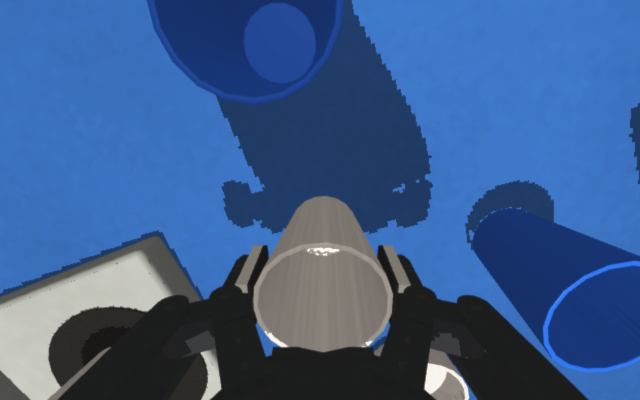

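Gripped at about 59 mm opening. The view shows the cup's rim centred at (322,298) between the pads. Firm up the grip and lift.

Request:
{"fn": "send_rows", "kwargs": {
  "commands": [
    {"translation": [0,0,-0.002],"rot": [0,0,0],"grip": 0.04},
    {"translation": [0,0,-0.006],"rot": [0,0,0],"grip": 0.04},
    {"translation": [0,0,-0.012],"rot": [0,0,0],"grip": 0.04},
    {"translation": [0,0,-0.015],"rot": [0,0,0],"grip": 0.04},
    {"translation": [0,0,-0.015],"rot": [0,0,0],"grip": 0.04}
  ],
  "force": 45
}}

```text
t: 5.3
eef_pos: [0.4688, 0.1908, 0.1049]
tool_rot: [-0.0, 0.793, 0.609, -0.001]
contact_force: [1.0, -0.5, -0.7]
gripper_width: 0.683
```

Request:
{"fn": "send_rows", "kwargs": {
  "commands": [
    {"translation": [0,0,-0.015],"rot": [0,0,0],"grip": 0.04},
    {"translation": [0,0,-0.01],"rot": [0,0,0],"grip": 0.04},
    {"translation": [0,0,-0.005],"rot": [0,0,0],"grip": 0.04},
    {"translation": [0,0,0],"rot": [0,0,0],"grip": 0.04},
    {"translation": [0,0,0],"rot": [0,0,0],"grip": 0.04}
  ]
}}

```text
t: 5.72
eef_pos: [0.469, 0.191, 0.1341]
tool_rot: [-0.0, 0.793, 0.609, -0.0]
contact_force: [-0.0, -0.2, -1.4]
gripper_width: 0.684
```

```bash
python3 - <<'E'
from station import *
from h import *
o=get_obs();print(o["eef_pos"],o["tool_rot"],delta(o,[.5322,.0324,.135]))
c=read_camera("wrist");cv2.imwrite("pics/w4.png",c["pixels"][:,:,::-1])
c=read_camera("scene");np.savez("pics/s4.npz",**c);cv2.imwrite("pics/s4.png",cv2.resize(c["pixels"][100:260,230:430,::-1],None,fx=3.5,fy=3.5,interpolation=cv2.INTER_CUBIC))
E
```

```text
[0.46900185 0.1910464  0.13409566] [-5.98355825e-05  7.93324864e-01  6.08798530e-01 -7.90741601e-05] [-0.13689337  0.10209246 -0.00091666]
```

View pics/w4.png

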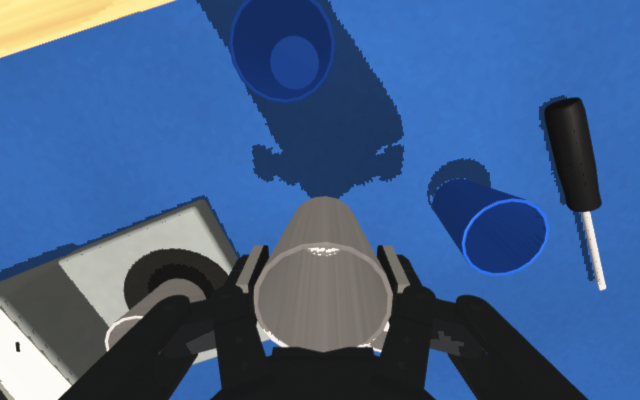

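View pics/s4.png

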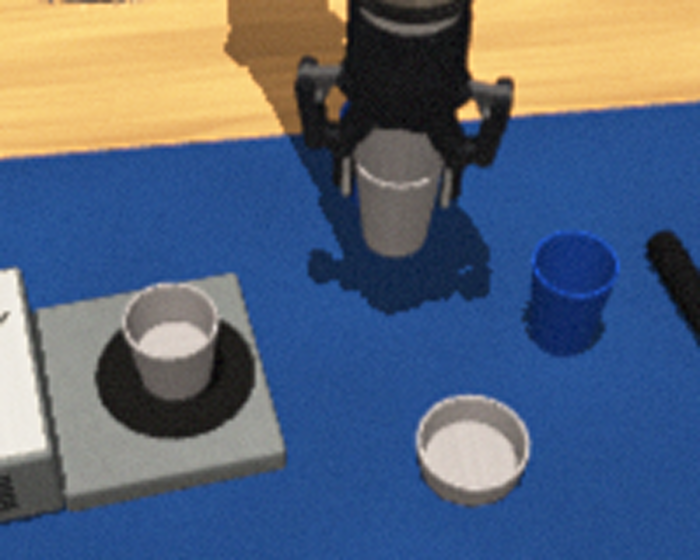

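The cup is still held in the same place in the wrist view. The scene crop shows it upright between the jaws, and the force reading shows its 1.2 N weight. Raise it and carry it over the holder.

Request:
{"fn": "send_rows", "kwargs": {
  "commands": [
    {"translation": [0,0,-0.01],"rot": [0,0,0],"grip": 0.04},
    {"translation": [-0.008,0.006,-0.012],"rot": [0,0,0],"grip": 0.04},
    {"translation": [-0.016,0.012,-0.004],"rot": [0,0,0],"grip": 0.04},
    {"translation": [-0.02,0.015,0],"rot": [0,0,0],"grip": 0.04},
    {"translation": [-0.02,0.015,0],"rot": [0,0,0],"grip": 0.04}
  ]
}}

```text
t: 6.23
eef_pos: [0.4994, 0.1165, 0.1609]
tool_rot: [-0.0, 0.793, 0.609, 0.0]
contact_force: [1.2, -0.6, -1.8]
gripper_width: 0.681
```

Request:
{"fn": "send_rows", "kwargs": {
  "commands": [
    {"translation": [-0.02,0.015,0],"rot": [0,0,0],"grip": 0.04},
    {"translation": [-0.02,0.015,0],"rot": [0,0,0],"grip": 0.04},
    {"translation": [-0.016,0.012,0],"rot": [0,0,0],"grip": 0.04},
    {"translation": [-0.011,0.008,0],"rot": [0,0,0],"grip": 0.04},
    {"translation": [-0.006,0.004,0],"rot": [0,0,0],"grip": 0.04}
  ]
}}

```text
t: 6.65
eef_pos: [0.5328, 0.0299, 0.1605]
tool_rot: [0.0, 0.794, 0.608, -0.0]
contact_force: [-0.2, 0.4, -0.4]
gripper_width: 0.69
```

Request:
{"fn": "send_rows", "kwargs": {
  "commands": [
    {"translation": [0,0,0],"rot": [0,0,0],"grip": 0.04},
    {"translation": [0,0,0],"rot": [0,0,0],"grip": 0.04},
    {"translation": [0,0,0],"rot": [0,0,0],"grip": 0.04},
    {"translation": [0,0,0],"rot": [0,0,0],"grip": 0.04},
    {"translation": [0,0,0],"rot": [0,0,0],"grip": 0.04}
  ]
}}

```text
t: 7.07
eef_pos: [0.532, 0.0335, 0.1603]
tool_rot: [-0.0, 0.793, 0.609, -0.0]
contact_force: [0.4, -0.8, -0.3]
gripper_width: 0.683
```

```bash
python3 - <<'E'
from station import *
from h import *
o=get_obs();print(o["eef_pos"],o["tool_rot"],delta(o,[.5320,.0319,.155]))
for n,cr in (("scene",(150,240,240,340)),("top",(180,270,320,430))):
    c=read_camera(n);np.savez(f"pics/{n}5.npz",**c);a,b,e,d=cr
    cv2.imwrite(f"pics/{n}5.png",cv2.resize(c["pixels"][a:b,e:d,::-1],None,fx=6,fy=6,interpolation=cv2.INTER_CUBIC))
E
```

```text
[0.53201176 0.03345841 0.16025211] [-2.36692086e-04  7.92816032e-01  6.09460978e-01 -1.83260927e-05] [-0.00151041  0.00039141  0.00525156]
```

View pics/scene5.png

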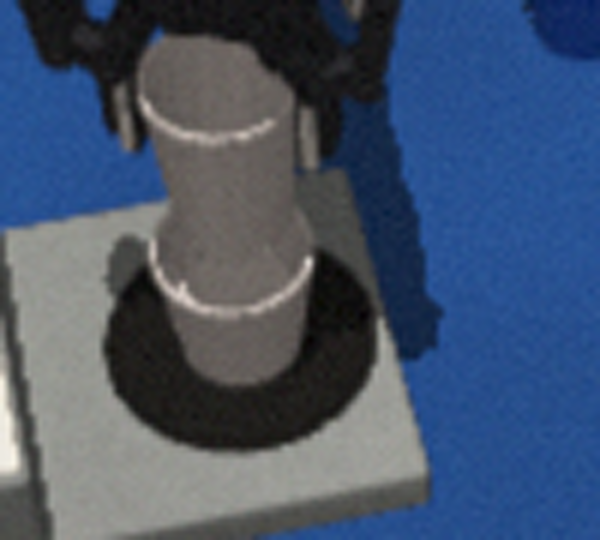

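View pics/top5.png

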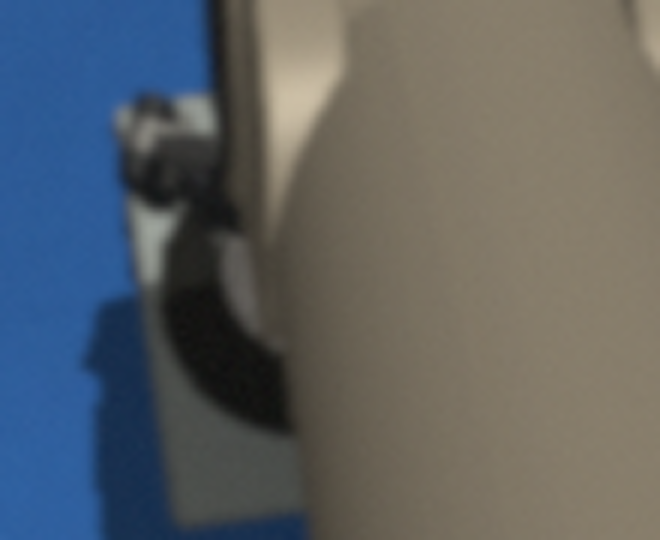

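```bash
python3 - <<'E'
from h import *
c=dict(np.load("pics/scene5.npz"));P=cloud(c)
def get(a,b,e,d,lo,hi):
    q=P[a:b,e:d].reshape(-1,3);q=q[np.isfinite(q[:,0])];return q[(q[:,2]>lo)&(q[:,2]<hi)]
# cup outer wall: pixels rows 174-186, cols 266-288
def fit(q,r,tilt):
    z0=q[:,2].mean()
    f=lambda x:np.hypot(q[:,0]-x[0]-x[2]*(q[:,2]-z0)*tilt,q[:,1]-x[1]-x[3]*(q[:,2]-z0)*tilt)-r(q[:,2])
    s=least_squares(f,[.53,.03,0,0],loss='soft_l1',f_scale=.001);print(s.x.round(4),len(q),"rms",np.sqrt(np.mean(s.fun**2)).round(4));return s.x
foot=.1603-.0552+.0015
q=get(170,188,266,289,.115,.165)
print(q.min(0),q.max(0))
for t in(0,1):fit(q,lambda z:.022+.1*(z-foot),t)
h=get(202,215,266,292,.05,.085);print(h.min(0),h.max(0))
fit(h,lambda z:.032-.157*(.0865-z),0)
E
```

```text
[0.50944979 0.00741869 0.11511394] [0.56126375 0.05549236 0.16488703]
[0.5329 0.0326 0.     0.    ] 251 rms 0.0013
[ 0.5329  0.0325 -0.0141 -0.0087] 251 rms 0.0013
[0.54037943 0.00406935 0.05002256] [0.56491956 0.05540236 0.08472921]
[0.533  0.0307 0.     0.    ] 129 rms 0.0008
```

The scene depth fit puts the cup axis at (0.5329, 0.0326) and the holder at (0.533, 0.0307), with tilt under 1°. That is a 1.8 mm correction in -y. Correct, then descend in stages while watching force.

Request:
{"fn": "send_rows", "kwargs": {
  "commands": [
    {"translation": [-0.0017,0.0006,0.002],"rot": [0,0,0],"grip": 0.04},
    {"translation": [0,0,0.006],"rot": [0,0,0],"grip": 0.04},
    {"translation": [0,0,0.006],"rot": [0,0,0],"grip": 0.04},
    {"translation": [0,0,0.004],"rot": [0,0,0],"grip": 0.04},
    {"translation": [0,0,0],"rot": [0,0,0],"grip": 0.04}
  ]
}}

```text
t: 7.58
eef_pos: [0.5316, 0.0304, 0.141]
tool_rot: [-0.0, 0.793, 0.609, -0.001]
contact_force: [-1.4, -0.8, -1.2]
gripper_width: 0.682
```

Request:
{"fn": "send_rows", "kwargs": {
  "commands": [
    {"translation": [0,0,0],"rot": [0,0,0],"grip": 0.04},
    {"translation": [0,0,0.004],"rot": [0,0,0],"grip": 0.04},
    {"translation": [0,0,0.005],"rot": [0,0,0],"grip": 0.04},
    {"translation": [0,0,0.004],"rot": [0,0,0],"grip": 0.04},
    {"translation": [0,0,0],"rot": [0,0,0],"grip": 0.04}
  ]
}}

```text
t: 8.0
eef_pos: [0.5318, 0.0305, 0.1283]
tool_rot: [-0.0, 0.793, 0.609, -0.001]
contact_force: [0.1, -0.3, -1.6]
gripper_width: 0.687
```

```bash
python3 - <<'E'
from station import *
from h import *
o=get_obs();print(o["eef_pos"],o["tool_rot"],o["contact_force"],o["torque"],delta(o,[.5320,.0319,.105]))
E
```

```text
[0.53178442 0.0305448  0.12830358] [-3.73880786e-04  7.93324081e-01  6.08799044e-01 -6.97711660e-04] [ 0.0784393  -0.3219494  -1.56307841] [ 0.0488478  -0.00887199 -0.00554572] [ 0.00138002 -0.00010877  0.02330287]
```

Request:
{"fn": "send_rows", "kwargs": {
  "commands": [
    {"translation": [0.0009,0,0.002],"rot": [0,0,0],"grip": 0.04},
    {"translation": [0,0,0.004],"rot": [0,0,0],"grip": 0.04},
    {"translation": [0,0,0.004],"rot": [0,0,0],"grip": 0.04},
    {"translation": [0,0,0.002],"rot": [0,0,0],"grip": 0.04},
    {"translation": [0,0,0],"rot": [0,0,0],"grip": 0.04}
  ]
}}

```text
t: 8.42
eef_pos: [0.5322, 0.0314, 0.1167]
tool_rot: [-0.0, 0.793, 0.609, -0.0]
contact_force: [-0.4, -0.3, -1.2]
gripper_width: 0.683
```

Request:
{"fn": "send_rows", "kwargs": {
  "commands": [
    {"translation": [0,0,0.002],"rot": [0,0,0],"grip": 0.04},
    {"translation": [0,0,0.002],"rot": [0,0,0],"grip": 0.04},
    {"translation": [0,0,0.002],"rot": [0,0,0],"grip": 0.04},
    {"translation": [0,0,0.001],"rot": [0,0,0],"grip": 0.04},
    {"translation": [0,0,0],"rot": [0,0,0],"grip": 0.04}
  ]
}}

```text
t: 8.83
eef_pos: [0.5325, 0.0314, 0.1101]
tool_rot: [-0.0, 0.793, 0.609, -0.0]
contact_force: [0.2, -0.6, -1.5]
gripper_width: 0.682
```

```bash
python3 - <<'E'
from station import *
from h import *
o=get_obs();print(o["eef_pos"],o["tool_rot"],o["contact_force"],o["torque"],delta(o,[.5320,.0319,.105]))
E
```

```text
[0.53252153 0.03142925 0.11006415] [-9.41913378e-05  7.93343198e-01  6.08774619e-01 -1.56960871e-04] [ 0.24677995 -0.6009283  -1.45427417] [0.01286129 0.04502909 0.02617411] [ 0.00032043 -0.00062386  0.00506432]
```

Request:
{"fn": "send_rows", "kwargs": {
  "commands": [
    {"translation": [0,-0.0003,0.001],"rot": [0,0,0],"grip": 0.04},
    {"translation": [0,0,0.001],"rot": [0,0,0],"grip": 0.04},
    {"translation": [0,0,0.001],"rot": [0,0,0],"grip": 0.04},
    {"translation": [0,0,0.0005],"rot": [0,0,0],"grip": 0.04},
    {"translation": [0,0,0],"rot": [0,0,0],"grip": 0.04}
  ]
}}

```text
t: 9.25
eef_pos: [0.5323, 0.0315, 0.1066]
tool_rot: [-0.0, 0.793, 0.609, -0.0]
contact_force: [-0.7, -0.0, -0.9]
gripper_width: 0.686
```

Request:
{"fn": "send_rows", "kwargs": {
  "commands": [
    {"translation": [0,0,0.0005],"rot": [0,0,0],"grip": 0.04},
    {"translation": [0,0,0.0005],"rot": [0,0,0],"grip": 0.04},
    {"translation": [0,0,0.0005],"rot": [0,0,0],"grip": 0.04},
    {"translation": [0,0,0],"rot": [0,0,0],"grip": 0.04},
    {"translation": [0,0,0],"rot": [0,0,0],"grip": 0.04}
  ]
}}

```text
t: 9.67
eef_pos: [0.5326, 0.0315, 0.1055]
tool_rot: [0.0, 0.793, 0.609, 0.0]
contact_force: [-0.7, 0.3, 1.0]
gripper_width: 0.69
```

Contact starts at TCP z 0.1055, against the 0.105 expected for fully home. Press slightly and open.

Request:
{"fn": "send_rows", "kwargs": {
  "commands": [
    {"translation": [0,0,0.0005],"rot": [0,0,0],"grip": 0.04},
    {"translation": [0,0,0.0003],"rot": [0,0,0],"grip": 0.04},
    {"translation": [0,0,0],"rot": [0,0,0],"grip": 0.04},
    {"translation": [0,0,0],"rot": [0,0,0],"grip": 0.04},
    {"translation": [0,0,0],"rot": [0,0,0],"grip": 0.04}
  ],
  "force": 25
}}

```text
t: 10.08
eef_pos: [0.533, 0.0315, 0.1054]
tool_rot: [0.0, 0.793, 0.609, 0.001]
contact_force: [-1.2, 0.2, 8.6]
gripper_width: 0.684
```

Request:
{"fn": "send_rows", "kwargs": {
  "commands": [
    {"translation": [0,0,0],"rot": [0,0,0],"grip": 0.058},
    {"translation": [0,0,0],"rot": [0,0,0],"grip": 0.062},
    {"translation": [0,0,0],"rot": [0,0,0],"grip": 0.068},
    {"translation": [0,0,0],"rot": [0,0,0],"grip": 0.075},
    {"translation": [0,0,0],"rot": [0,0,0],"grip": 0.0854}
  ]
}}

```text
t: 10.5
eef_pos: [0.5322, 0.0315, 0.1043]
tool_rot: [-0.0, 0.793, 0.609, -0.0]
contact_force: [-0.6, -0.5, -0.4]
gripper_width: 0.995
```

Request:
{"fn": "send_rows", "kwargs": {
  "commands": [
    {"translation": [0,0,0],"rot": [0,0,0],"grip": 0.0854},
    {"translation": [0,0,0],"rot": [0,0,0],"grip": 0.0854},
    {"translation": [0,0,0],"rot": [0,0,0],"grip": 0.0854},
    {"translation": [0,0,-0.004],"rot": [0,0,0],"grip": 0.0854},
    {"translation": [0,0,-0.01],"rot": [0,0,0],"grip": 0.0854}
  ]
}}

```text
t: 10.92
eef_pos: [0.5315, 0.0314, 0.118]
tool_rot: [-0.001, 0.793, 0.609, -0.001]
contact_force: [-0.0, -0.1, -0.3]
gripper_width: 0.999
```

Request:
{"fn": "send_rows", "kwargs": {
  "commands": [
    {"translation": [0,0,-0.012],"rot": [0,0,0],"grip": 0.0854},
    {"translation": [0,0,-0.015],"rot": [0,0,0],"grip": 0.0854},
    {"translation": [0,0,-0.02],"rot": [0,0,0],"grip": 0.0854},
    {"translation": [0,0,-0.02],"rot": [0,0,0],"grip": 0.0854},
    {"translation": [0,0,-0.02],"rot": [0,0,0],"grip": 0.0854}
  ]
}}

```text
t: 11.33
eef_pos: [0.5323, 0.0313, 0.2073]
tool_rot: [0.0, 0.793, 0.609, 0.0]
contact_force: [1.2, -0.7, -0.2]
gripper_width: 1.001
```

```bash
python3 - <<'E'
from station import *
from h import *
o=get_obs();print(o["eef_pos"],o["tool_rot"],o["q"].round(2))
c=read_camera("scene");np.savez("pics/scene6.npz",**c)
cv2.imwrite("pics/scene6.png",cv2.resize(c["pixels"][130:250,160:310,::-1],None,fx=5,fy=5,interpolation=cv2.INTER_CUBIC))
c=read_camera("wrist");np.savez("pics/w6.npz",**c);cv2.imwrite("pics/w6.png",c["pixels"][:,:,::-1])
E
```

```text
[0.53234549 0.03132076 0.20731424] [1.22611748e-04 7.93460408e-01 6.08621807e-01 2.49366043e-04] [-0.44  0.3   0.32  1.95 -0.12  0.91  1.25]
```

View pics/scene6.png

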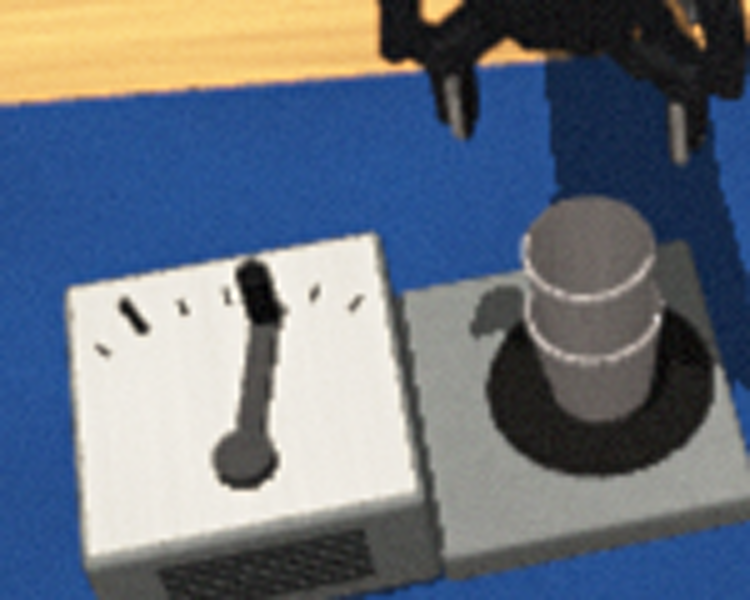

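View pics/w6.png

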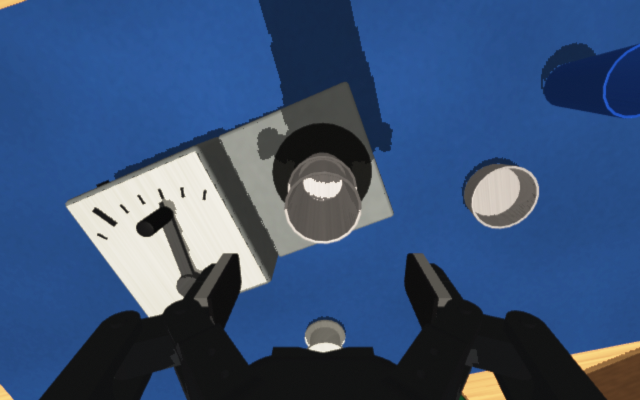

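```bash
python3 - <<'E'
from h import *
for n,(a,b,e,d) in (("scene6",(164,206,262,294)),("w6",(150,250,280,366))):
    c=dict(np.load(f"pics/{n}.npz"));P=cloud(c);q=P[a:b,e:d].reshape(-1,3);q=q[np.isfinite(q[:,0])]
    r=q[(q[:,2]>.1)&(q[:,2]<.16)];zt=np.percentile(r[:,2],97);r=r[r[:,2]>zt-.005]
    A=np.c_[r[:,:2],np.ones(len(r))]
    print(n,zt,circ(r).round(4),len(r))
# wrist-camera tab/pivot
c=dict(np.load("pics/w6.npz"));P=cloud(c)
q=P[195:245,125:185].reshape(-1,3);l=q[q[:,2]>.108];print("tab",l.mean(0),l.min(0),l.max(0),len(l))
E
```

```text
scene6 0.13210668077100995 [0.5348 0.0309 0.0282] 123
w6 0.13121473707226183 [0.5322 0.0315 0.0281] 974
tab [ 0.51601693 -0.11798621  0.11443703] [ 0.50874391 -0.12761588  0.10804096] [ 0.52452117 -0.11174685  0.1174226 ] 334
```

The cup is home: its rim is at z ≈ 0.131 against a nominal 0.130, concentric with the holder. The scene crop shows it upright and the lever still in the third notch.

For the lever I'll straddle the tab with the jaws slightly open, so it is pushed but can't run past a notch. First I go above the tab.

Request:
{"fn": "send_rows", "kwargs": {
  "commands": [
    {"translation": [-0.015,0.0024,0],"rot": [0,0,0],"grip": 0.0854},
    {"translation": [-0.025,0.004,0],"rot": [0,0,0],"grip": 0.0854},
    {"translation": [-0.03,0.0048,0],"rot": [0,0,0],"grip": 0.06},
    {"translation": [-0.03,0.0048,0],"rot": [0,0,0],"grip": 0.05},
    {"translation": [-0.025,0.004,0],"rot": [0,0,0],"grip": 0.04}
  ]
}}

```text
t: 11.85
eef_pos: [0.5186, -0.0965, 0.2056]
tool_rot: [0.0, 0.794, 0.608, -0.0]
contact_force: [0.1, -0.3, 0.7]
gripper_width: 0.606
```

Request:
{"fn": "send_rows", "kwargs": {
  "commands": [
    {"translation": [-0.0165,0.003,0],"rot": [0,0,0],"grip": 0.04},
    {"translation": [-0.008,0.001,0],"rot": [0,0,-3],"grip": 0.04},
    {"translation": [0,0,0.01],"rot": [0,0,-4],"grip": 0.04},
    {"translation": [0,0,0.01],"rot": [0,0,-2.8],"grip": 0.04},
    {"translation": [0,0,0],"rot": [0,0,0],"grip": 0.04}
  ]
}}

```text
t: 12.27
eef_pos: [0.5155, -0.1192, 0.184]
tool_rot: [-0.001, 0.738, 0.675, -0.001]
contact_force: [-0.1, 0.7, -0.4]
gripper_width: 0.464
```

Request:
{"fn": "send_rows", "kwargs": {
  "commands": [
    {"translation": [0,0,0],"rot": [0,0,0],"grip": 0.04},
    {"translation": [0,0,0],"rot": [0,0,0],"grip": 0.04},
    {"translation": [0,0,0],"rot": [0,0,0],"grip": 0.04},
    {"translation": [0,0,0],"rot": [0,0,0],"grip": 0.04},
    {"translation": [0,0,0],"rot": [0,0,0],"grip": 0.04}
  ]
}}

```text
t: 12.68
eef_pos: [0.5171, -0.119, 0.1859]
tool_rot: [0.0, 0.739, 0.674, 0.0]
contact_force: [-0.4, 0.4, -0.6]
gripper_width: 0.471
```

```bash
python3 - <<'E'
from station import *
from h import *
o=get_obs();print(o["eef_pos"],o["tool_rot"],o["q"].round(2),o["gripper_width"]*.0854,delta(o,[.5168,-.1192,.107]))
w,x,y,z=o["tool_rot"];print("jaw deg",np.degrees(np.arctan2(2*x*y,2*x*x-1)))
c=read_camera("wrist");np.savez("pics/w7.npz",**c);cv2.imwrite("pics/w7.png",c["pixels"][:,:,::-1])
P=cloud(c);m=(P[...,2]>.107)&(P[...,2]<.12)
n,l,s,ce=cv2.connectedComponentsWithStats(m.astype(np.uint8))
for i in range(1,n):
    if s[i,4]>60: q=P[l==i];print(s[i],ce[i],(q.min(0)+q.max(0))/2,q.mean(0))
c=read_camera("scene");np.savez("pics/s7.npz",**c)
cv2.imwrite("pics/s7.png",cv2.resize(c["pixels"][130:250,150:310,::-1],None,fx=5,fy=5,interpolation=cv2.INTER_CUBIC))
E
```

```text
[ 0.51711432 -0.11900916  0.18587982] [2.21282271e-04 7.38501504e-01 6.74251749e-01 2.41888627e-04] [-0.17  0.32  0.34  1.98 -0.14  0.86  1.73] 0.0402581567491291 [-0.00022323 -0.00034721  0.0788796 ]
jaw deg 84.79215408545834
[485 181  61  64 677] [503.0915805  202.50812408] [0.52741027 0.0210146  0.11348839] [0.51874779 0.0122435  0.11371625]
[ 504  190   67   65 1299] [547.20708237 228.39030023] [0.53542837 0.03662521 0.11349675] [0.54285071 0.04753039 0.11379182]
[312 203  21  23 381] [322.11023622 214.19422572] [ 0.5165206  -0.12020377  0.11219103] [ 0.5153224  -0.12009289  0.11465353]
```

View pics/w7.png

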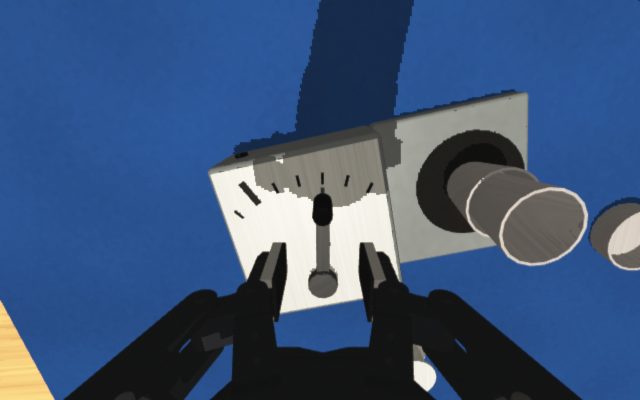

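View pics/s7.png

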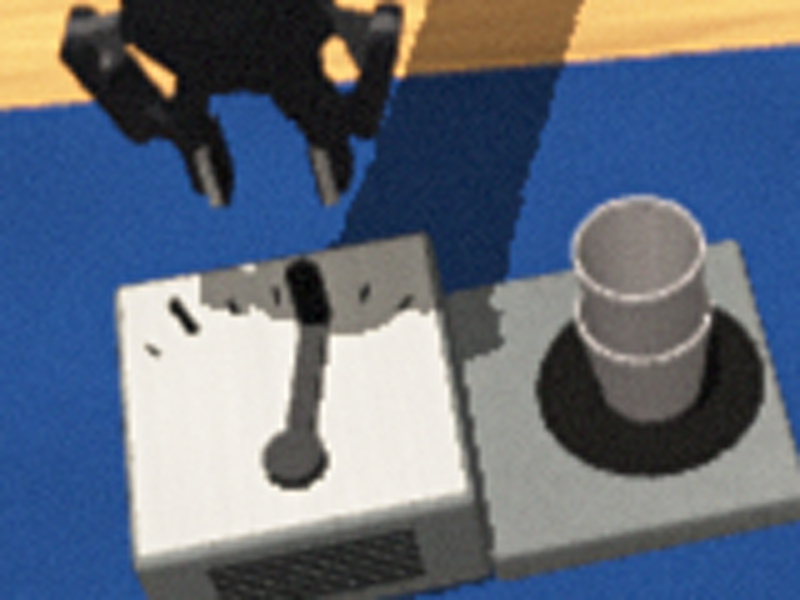

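The wrist view shows the tab at (322,208), centred between the jaws, with the lever aligned with the tool and still in notch 3 (tick below it at (322,178)). Descend.

Request:
{"fn": "send_rows", "kwargs": {
  "commands": [
    {"translation": [0,0,0.01],"rot": [0,0,0],"grip": 0.04},
    {"translation": [0,0,0.014],"rot": [0,0,0],"grip": 0.04},
    {"translation": [0,0,0.014],"rot": [0,0,0],"grip": 0.04},
    {"translation": [0,0,0.01],"rot": [0,0,0],"grip": 0.04},
    {"translation": [0,0,0.006],"rot": [0,0,0],"grip": 0.04}
  ]
}}

```text
t: 13.2
eef_pos: [0.516, -0.1189, 0.1298]
tool_rot: [-0.001, 0.738, 0.674, -0.001]
contact_force: [-0.3, -0.5, 0.3]
gripper_width: 0.469
```

Request:
{"fn": "send_rows", "kwargs": {
  "commands": [
    {"translation": [0,0,0.008],"rot": [0,0,0],"grip": 0.04},
    {"translation": [0,0,0.008],"rot": [0,0,0],"grip": 0.04},
    {"translation": [0,0,0.005],"rot": [0,0,0],"grip": 0.04},
    {"translation": [0,0,0.002],"rot": [0,0,0],"grip": 0.04},
    {"translation": [0,0,0],"rot": [0,0,0],"grip": 0.04}
  ]
}}

```text
t: 13.62
eef_pos: [0.5167, -0.1192, 0.1081]
tool_rot: [-0.0, 0.738, 0.674, -0.0]
contact_force: [-0.0, -1.0, -0.7]
gripper_width: 0.466
```

Request:
{"fn": "send_rows", "kwargs": {
  "commands": [
    {"translation": [0,0,0],"rot": [0,0,0],"grip": 0.034},
    {"translation": [0,0,0],"rot": [0,0,0],"grip": 0.03},
    {"translation": [0,0,0],"rot": [0,0,0],"grip": 0.026},
    {"translation": [0,0,0],"rot": [0,0,0],"grip": 0.022},
    {"translation": [0,0,0],"rot": [0,0,0],"grip": 0.022}
  ],
  "force": 20
}}

```text
t: 14.03
eef_pos: [0.517, -0.1191, 0.1087]
tool_rot: [0.0, 0.738, 0.674, 0.0]
contact_force: [0.1, -0.2, 0.3]
gripper_width: 0.258
```

```bash
python3 - <<'E'
from station import *
from h import *
o=get_obs();print(o["eef_pos"],o["tool_rot"],o["q"].round(2),o["contact_force"],o["gripper_width"]*.0854,delta(o,[.5168,-.1192,.107]))
c=read_camera("wrist");cv2.imwrite("pics/w8.png",c["pixels"][:,:,::-1])
E
```

```text
[ 0.51700674 -0.11911928  0.10873079] [1.51885443e-04 7.38463855e-01 6.74293017e-01 1.96519435e-04] [-0.13  0.44  0.3   2.04 -0.2   0.69  1.78] [ 0.06623955 -0.17896099  0.29332869] 0.022064565016454585 [-9.92754990e-05 -1.99418606e-04  1.73068396e-03]
```

View pics/w8.png

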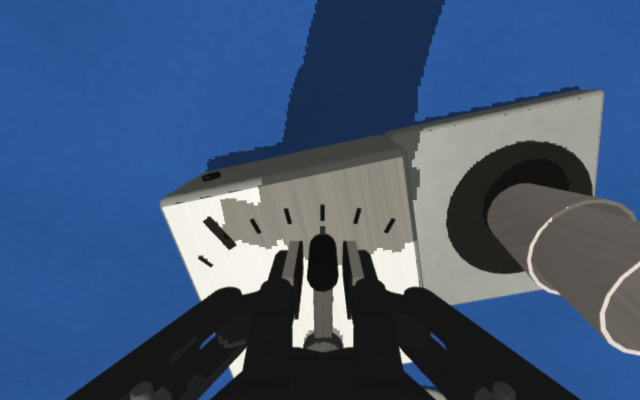

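The tab at (322,262) sits centred between the pads, above the arm, with 3 mm of slack each side. Step along the arc to notch 4, at 2.4° per row.

Request:
{"fn": "send_rows", "kwargs": {
  "commands": [
    {"translation": [-0.0033,0.0001,0],"rot": [0,0,-2.4],"grip": 0.022},
    {"translation": [-0.0034,0.0001,0],"rot": [0,0,-2.4],"grip": 0.022},
    {"translation": [-0.0033,0.0001,0],"rot": [0,0,-2.4],"grip": 0.022},
    {"translation": [-0.0034,0.0001,0],"rot": [0,0,-2.4],"grip": 0.022},
    {"translation": [-0.0033,0.0001,0],"rot": [0,0,-2.4],"grip": 0.022}
  ]
}}

```text
t: 14.5
eef_pos: [0.5173, -0.1357, 0.1086]
tool_rot: [-0.0, 0.663, 0.749, 0.0]
contact_force: [0.6, 0.3, 1.1]
gripper_width: 0.259
```

```bash
cat > chk.py <<'E'
from station import *
from h import *
import sys
o=get_obs();n=int(sys.argv[1]);ph=np.radians(186.8+12*(n-4))
t=np.array([.5967+.08*np.cos(ph),-.1263+.08*np.sin(ph),.1085])
w,x,y,z=o["tool_rot"];print(o["t"],o["eef_pos"],o["contact_force"].round(1),"to go",delta(o,t).round(4),"jaw",np.degrees(np.arctan2(2*x*y,2*x*x-1)).round(2),"want",np.degrees(ph)-90,"q7",o["q"][6].round(2))
if len(sys.argv)>2:
    c=read_camera("wrist");cv2.imwrite(f"pics/{sys.argv[2]}.png",c["pixels"][100:400,120:520,::-1])
E
python3 chk.py 4 w9
```

```text
14.5 [ 0.51726896 -0.13569177  0.10855205] [0.6 0.3 1.1] to go [-0.0001 -0.      0.0001] jaw 96.94 want 96.80000000000001 q7 1.99
```

View pics/w9.png

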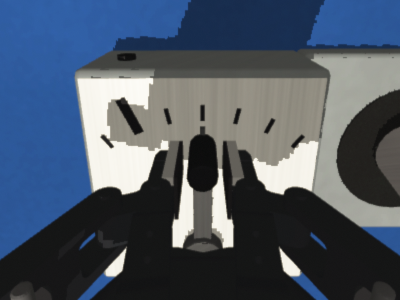

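The lever is in notch 4: three ticks on its right, its own tick at (202,112), the tab centred in the jaws and no contact force. Dwell, then go to notch 5.

Request:
{"fn": "send_rows", "kwargs": {
  "commands": [
    {"translation": [0,0,0],"rot": [0,0,0],"grip": 0.022},
    {"translation": [0,0,0],"rot": [0,0,0],"grip": 0.022},
    {"translation": [0,0,0],"rot": [0,0,0],"grip": 0.022},
    {"translation": [0,0,0],"rot": [0,0,0],"grip": 0.022},
    {"translation": [-0.0017,0,0],"rot": [0,0,-1.2],"grip": 0.022}
  ]
}}

```text
t: 14.97
eef_pos: [0.5175, -0.1369, 0.1084]
tool_rot: [-0.0, 0.656, 0.755, 0.0]
contact_force: [0.3, 1.1, -0.2]
gripper_width: 0.259
```

Request:
{"fn": "send_rows", "kwargs": {
  "commands": [
    {"translation": [-0.003,0.0001,0],"rot": [0,0,-2.2],"grip": 0.022},
    {"translation": [-0.003,0.0001,0],"rot": [0,0,-2.2],"grip": 0.022},
    {"translation": [-0.003,0.0001,0],"rot": [0,0,-2.2],"grip": 0.022},
    {"translation": [-0.003,0.0001,0],"rot": [0,0,-2.1],"grip": 0.022},
    {"translation": [-0.003,0.0001,0],"rot": [0,0,-2.1],"grip": 0.022}
  ]
}}

```text
t: 15.38
eef_pos: [0.5211, -0.152, 0.1084]
tool_rot: [-0.0, 0.581, 0.814, -0.0]
contact_force: [-0.2, -0.4, -0.3]
gripper_width: 0.257
```

```bash
python3 chk.py 5 w10
```

```text
15.3833 [ 0.52112499 -0.15195588  0.10844506] [-0.2 -0.4 -0.3] to go [-0.0001 -0.0002 -0.0001] jaw 108.97 want 108.80000000000004 q7 2.19
```

View pics/w10.png

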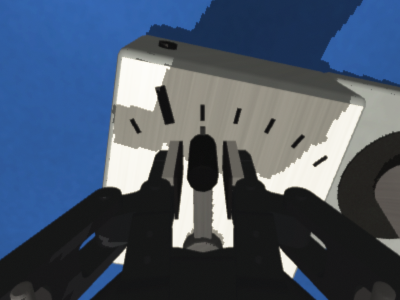

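The lever is in notch 5: four ticks on its right, the long mark next at (165,105), no force. Dwell, then go to notch 6.

Request:
{"fn": "send_rows", "kwargs": {
  "commands": [
    {"translation": [0,0,0],"rot": [0,0,0],"grip": 0.022},
    {"translation": [0,0,0],"rot": [0,0,0],"grip": 0.022},
    {"translation": [0,0,0],"rot": [0,0,0],"grip": 0.022},
    {"translation": [0,0,0],"rot": [0,0,0],"grip": 0.022},
    {"translation": [-0.0017,0,0],"rot": [0,0,-1.2],"grip": 0.022}
  ]
}}

```text
t: 15.85
eef_pos: [0.5217, -0.1531, 0.1084]
tool_rot: [-0.0, 0.573, 0.819, 0.0]
contact_force: [0.7, 0.1, 0.1]
gripper_width: 0.253
```

Request:
{"fn": "send_rows", "kwargs": {
  "commands": [
    {"translation": [-0.003,0.0001,0],"rot": [0,0,-2.2],"grip": 0.022},
    {"translation": [-0.003,0.0001,0],"rot": [0,0,-2.2],"grip": 0.022},
    {"translation": [-0.003,0.0001,0],"rot": [0,0,-2.2],"grip": 0.022},
    {"translation": [-0.003,0.0001,0],"rot": [0,0,-2.1],"grip": 0.022},
    {"translation": [-0.003,0.0001,0],"rot": [0,0,-2.1],"grip": 0.022}
  ]
}}

```text
t: 16.27
eef_pos: [0.5283, -0.1671, 0.1085]
tool_rot: [-0.0, 0.493, 0.87, -0.0]
contact_force: [-0.3, 0.2, 0.8]
gripper_width: 0.257
```

```bash
python3 chk.py 6 w11
```

```text
16.2667 [ 0.52833568 -0.16706387  0.10846849] [-0.3  0.2  0.8] to go [ 0.     -0.0004 -0.    ] jaw 120.97 want 120.80000000000001 q7 2.4
```

View pics/w11.png

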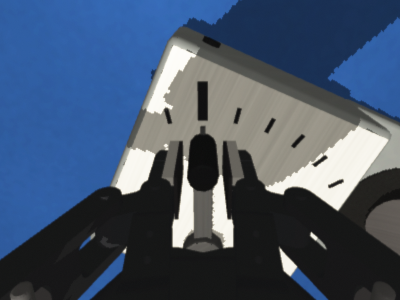

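The lever points at the long mark at (202,100), with five ticks on its right and one on its left, so it is in notch 6. Dwell, open slightly, and rise straight up.

Request:
{"fn": "send_rows", "kwargs": {
  "commands": [
    {"translation": [0,0,0],"rot": [0,0,0],"grip": 0.022},
    {"translation": [0,0,0],"rot": [0,0,0],"grip": 0.022},
    {"translation": [0,0,0],"rot": [0,0,0],"grip": 0.022},
    {"translation": [0,0,0],"rot": [0,0,0],"grip": 0.022},
    {"translation": [0,0,0],"rot": [0,0,0],"grip": 0.026}
  ]
}}

```text
t: 16.73
eef_pos: [0.5283, -0.1669, 0.1085]
tool_rot: [-0.0, 0.494, 0.87, -0.0]
contact_force: [0.2, -0.0, -0.6]
gripper_width: 0.306
```

Request:
{"fn": "send_rows", "kwargs": {
  "commands": [
    {"translation": [0,0,0],"rot": [0,0,0],"grip": 0.03},
    {"translation": [0,0,0],"rot": [0,0,0],"grip": 0.036},
    {"translation": [0,0,0],"rot": [0,0,0],"grip": 0.04},
    {"translation": [0,0,-0.002],"rot": [0,0,0],"grip": 0.04},
    {"translation": [0,0,-0.006],"rot": [0,0,0],"grip": 0.04}
  ]
}}

```text
t: 17.15
eef_pos: [0.5278, -0.1669, 0.1161]
tool_rot: [-0.001, 0.494, 0.869, -0.0]
contact_force: [-0.6, 0.3, -0.0]
gripper_width: 0.47
```

Request:
{"fn": "send_rows", "kwargs": {
  "commands": [
    {"translation": [0,0,-0.01],"rot": [0,0,0],"grip": 0.04},
    {"translation": [0,0,-0.015],"rot": [0,0,0],"grip": 0.04},
    {"translation": [0,0,-0.02],"rot": [0,0,0],"grip": 0.04},
    {"translation": [0,0,-0.025],"rot": [0,0,0],"grip": 0.04},
    {"translation": [0,0,-0.025],"rot": [0,0,0],"grip": 0.04}
  ]
}}

```text
t: 17.57
eef_pos: [0.5281, -0.1671, 0.2133]
tool_rot: [0.0, 0.494, 0.869, -0.0]
contact_force: [1.2, -0.1, -0.9]
gripper_width: 0.463
```

Request:
{"fn": "send_rows", "kwargs": {
  "commands": [
    {"translation": [0,0,-0.01],"rot": [0,0,0],"grip": 0.04},
    {"translation": [0,0,0],"rot": [0,0,0],"grip": 0.04},
    {"translation": [0,0,0],"rot": [0,0,0],"grip": 0.04},
    {"translation": [0,0,0],"rot": [0,0,0],"grip": 0.04},
    {"translation": [0,0,0],"rot": [0,0,0],"grip": 0.04}
  ]
}}

```text
t: 17.98
eef_pos: [0.5274, -0.1668, 0.22]
tool_rot: [-0.001, 0.494, 0.87, -0.0]
contact_force: [-0.0, 0.3, 0.4]
gripper_width: 0.472
```

```bash
python3 - <<'E'
from station import *
from h import *
o=get_obs();print(o["t"],o["eef_pos"],o["contact_force"])
c=read_camera("wrist");P=cloud(c);cv2.imwrite("pics/w12.png",c["pixels"][:,:,::-1])
m=(P[...,2]>.107)&(P[...,2]<.12);n,l,s,ce=cv2.connectedComponentsWithStats(m.astype(np.uint8))
for i in range(1,n):
    if s[i,4]>60:
        q=P[l==i];t=(q.min(0)+q.max(0))/2;print(ce[i],t,"lever deg",(np.degrees(np.arctan2(t[1]+.1263,t[0]-.5967))%360-186.8+36))
c=read_camera("scene");P=cloud(c);cv2.imwrite("pics/s12.png",c["pixels"][:,:,::-1])
q=P[164:206,262:294].reshape(-1,3);r=q[(q[:,2]>.1)&(q[:,2]<.16)];zt=np.percentile(r[:,2],97);print("cup rim",zt,circ(r[r[:,2]>zt-.005]))
for k,(a,b,e,d) in {"dish":(345,210,385,245),"spool":(240,285,278,325)}.items():
    q=P[b:d,a:e].reshape(-1,3);z=np.percentile(q[:,2],98);print(k,z,circ(q[q[:,2]>z-.006]))
E
```

```text
17.9833 [ 0.52739244 -0.16676091  0.22001148] [-0.00067017  0.31758577  0.40174406]
[321.36013986 199.83216783] [ 0.52791556 -0.16888739  0.11217633] lever deg 60.96342460176959
[484.85806452 286.49462366] [0.52540096 0.01622145 0.11351628] lever deg -34.22262690779584
[512.03589744 313.70598291] [0.53110881 0.04978956 0.11355042] lever deg -40.37025712542646
cup rim 0.13180761237089478 [0.53476589 0.03093519 0.02838454]h.py:16: RuntimeWarning: Mean of empty slice.
  s=least_squares(f,[*p[:,:2].mean(0),.03],loss='soft_l1',f_scale=.002);return s.x
  ret = um.true_divide(
Traceback (most recent call last):
  File "h.py", line 16, in circ
    s=least_squares(f,[*p[:,:2].mean(0),.03],loss='soft_l1',f_scale=.002);return s.x
ValueError: Initial guess is outside of provided bounds
```

View pics/s12.png

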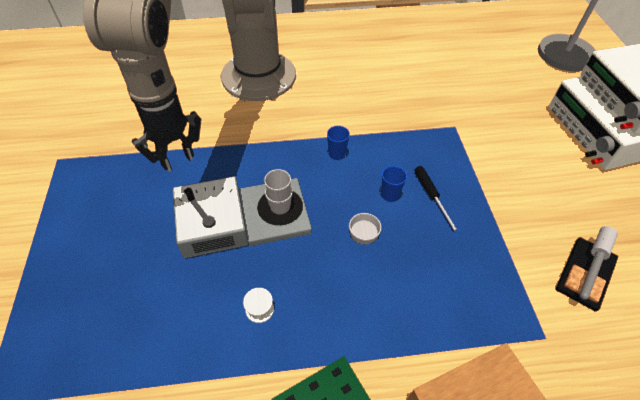

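View pics/w12.png

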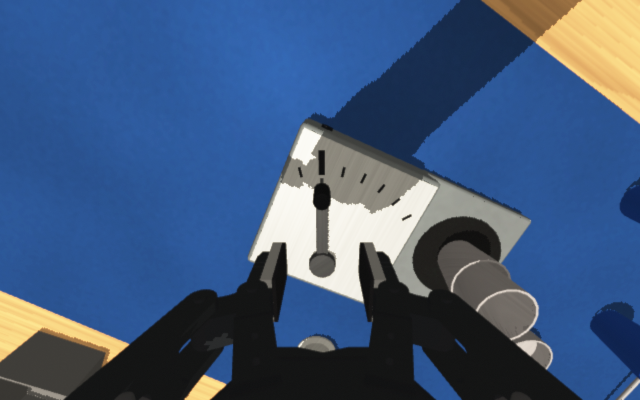

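The lever points at the long mark at (321,162), measured at 61° against 60° for notch 6. The cup is nested upright, the bystanders haven't moved in the scene picture (dish (365,229), spool (259,304), driver (436,198)), and the robot is clear. Handing in.

```bash
python3 -c "
from station import *
print(hand_in())"
```

```text
the job is handed in; nothing more can be done
None
```

The steel cup is nested in the holder and released, and the lever is in the sixth notch, at the long mark. I handed in at about 18 s, with the arm raised clear and touching nothing.

- **Cup:** It first touched the holder floor at TCP z 0.1055, against 0.105 expected. After release the rim measured z ≈ 0.131 (nominal 0.130), upright and within about 1 mm of the holder's axis. It had not moved when I looked again after the lever work.
- **Lever:** It started in the third notch. I moved the tab with the jaws straddling it and about 3 mm of slack each side, pausing an estimated 0.5–0.6 s in each of notches 4, 5 and 6. Pictures at each stop showed the tab on the right tick, and it never went past the sixth. The last check measured 61° against the nominal 60°, within the camera error.
- **Bystanders:** The dish, spool and screwdriver sit at the same pixels as in the first scene picture. My last numeric re-fit of the dish and spool positions failed on missing depth readings, so this rests on the pictures alone.
- **Disagreement:** The scene and top cameras differed by 2–3 mm in absolute position. I averaged them and worked from relative offsets. The forces I read at the end of each move stayed under about 9 N.

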